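# Slide a nose-heavy tray of candle cups over the gap onto the packing dock

## Task

Slide the yellow tray of glass candle cups by its black handle off the plywood riser, across the open gap and into the blue dock: keep it level, never let its heavy front end dip into the gap, and do not lift or ram it. Press it gently but firmly home against the red spring buffer for a moment, then let go so that it is left resting against the buffer. Leave the things standing around alone.

Things in the scene. Friction and masses are not known exactly. Their poses are not given: they have to be found in the camera images.
- tray: Yellow tray, 140 mm wide (x), 240 mm long (y), floor 6 mm, rims to 24 to 27 mm, open at the tail; origin mid-underside, z up. Nose points along its -y. Six glass cups (34 mm wide, tops at 50 mm) are fixed in its front half: its centre of mass lies about 50 mm noseward of the origin. Over the gap it tips nose first unless the tail is held. 0.6 to 1 kg, friction unknown.
- tray_handle (a point): Middle of the black handle bar at the tail, at (0, 105, 47) mm in the tray's frame: the bar runs along the tray's x, 14 by 14 mm thick, 72 mm clear between its posts, 34 mm clear below. Pinch it from above across the tray's y. Holding the nose up over the gap takes up to about 7 N downward here; once the nose is on the dock, pressing hard here over the gap tips the tail.
- tray_nose (a point): Middle of the tray's foremost edge at underside level: (0, -120, 0) mm in the tray's frame. The underside is rounded up to it with a 6 mm radius; an upright front plate stands above it, up to 27 mm.
- tray_tail (a point): Middle of the rear edge of the tray, at underside level: (0, 120, 0) mm in the tray's frame.
- riser: Plywood riser fixed to the bench, 200 mm (its x) by 340 mm (its y), flat top 60 mm above the bench; origin under its middle. Its -y edge borders the gap (100 to 118 mm wide). The tray starts on it, at a slight angle.
- dock: Blue steel dock fixed beyond the gap, parallel to the riser, shifted sideways up to 15 mm; 200 mm (x) by 360 mm (y), flat top 58.5 mm above the bench (riser 60); origin on the bench under its middle. The tray enters at its +y end and travels along -y. Two aluminium guides, 20 mm high, 150 mm apart inside, run from y = +120 mm inwards; from y = +170 to +120 mm they taper in as a funnel.
- dock_mouth (a point): Middle of the dock's entry edge at top level: (0, 180, 58.5) mm in the dock's frame. The edge is rounded with a 6 mm radius.
- stop: Steel block across the dock's far end, 150 mm wide, 40 high, carrying a red buffer bar (90 wide, 14 high); origin under the block at (0, -167, 58.5) mm in the dock's frame, same axes. A screw sets the buffer's face 22 to 77 mm from this origin along +y: not measured, feel for it. Spring 4 N per mm. Pressed home = 5 to 12 N on it (8 is right) kept for 0.25 s; over 16 N is ramming.
- jar: Amber glass jar with brass cap, 56 mm wide, 80 mm tall, standing on the bench beyond the riser; origin under its middle. Leave it alone.
- driver: Screwdriver lying on the bench beyond the riser; origin under its middle. Leave it alone.
- finial: Brass finial, 52 mm wide, 60 mm tall, standing on the bench beyond the gap; origin under its middle. Leave it alone.

How it is judged:
By the outcome, as a careful person would: the job done as asked, in the order asked, and still so for the second after the job is handed in, with the robot touching nothing.
It also fails if it takes over 61 s, if anything falls off the work surface, if the arm or the gripper's body presses on something with over 40 N, if the wrist force passes 120 N, or if a joint passes its speed limit or range.

## Robot

A 7-joint arm with a two-finger parallel gripper is mounted at the origin on the work surface. World frame = base frame: x ahead of the robot, y to its left, z up, the work surface at z = 0. Lengths are in mm, angles in rad, forces in N, time in s.
With the tool pointing down it reaches from about 400 to 850 mm from the base axis. Payload 6.9 kg.
Tool frame: the origin (TCP) lies at the very end of the fingers, on their centre line; the grasp point (between the pads) lies 19 mm behind it (r.tcp_to_grasp is the distance from the TCP to the grasp point, in mm); z points along the fingers, y is the line along which they close (so a half turn about z gives the same grasp; the last joint's range is limited). The gripper opens to 85 mm and grips with 20 to 120 N. Pads are 22 mm wide; open, the fingers measure 114 mm over their backs; the gripper's body (76 mm by 85 mm) begins 54 mm behind the grasp point. The pads swing forward as they close: fully open they stand 13 mm farther back than shut.
Start: joints at [-1.069, 0.507, -0.238, 1.5, 0.126, 1.149, -0.155], TCP at [240.984, 576.661, 231.275] pointing down, gripper open.
Joint ranges: [-3.08, 3.08], [-0.24, 2.05], [-1.43, 1.35], [0, 2.5], [-1.52, 4.66], [0.17, 1.96], [-2.89, 2.89]. Speed limits (rad/s): [2.39, 2.39, 3.14, 3.14, 3.14, 3.14, 3.14].

## Interface

Orientations are given as a unit quaternion [w, x, y, z].
In Python, from bench import r gives the robot as it stands.
- The arm moves only by the tool servo_tool, never from a script. Its argument "moves" is text: rows parted by semicolons, each of 6 numbers parted by spaces: the shift along the world's x, y, z in mm, then the turn, a rotation vector about the world's x, y, z in degrees. A call has 1 to 5 rows; each row is the pose to reach, as a shift and turn from the pose commanded when the call began; what a row does not reach only later rows make up. A row lasts 1/12 s, in which the tool goes at most 41.7 mm and 7.16 degrees, less where a joint would pass 70% of its speed; a pose out of reach is approached as far as the arm can. A call with a gripper value outside its range is refused whole. "gripper" is the closure, from 0 (fully open) to 1 (shut), set as the call begins (left out, the last holds). The fingers move at their own pace and stop on an object; "newtons" is the grip in N (left out, the last holds). Time passes only in rows, so rows that repeat a pose let the fingers close. It gives the time, the measured TCP pose, the force, the opening and the grip force at its end, in the units of the state.
- r.sense(): the state, without advancing time (a new reading comes with each control period).
- r.capture(name): name is "scene" or "top" or "wrist"; returns the picture (420x560x3 uint8, red, green, blue); there is no depth.
- r.get_calibration(name): a dict with "fx", "fy", "cx", "cy" (pixels), "world_from_camera" (4x4, takes a point from camera to world coordinates). Camera axes: x right, y up, looking along -z (the intrinsics and any distortion apply to the point x, -y, -z); pixel columns grow to the right and rows downward; lengths in mm; the calibration is good to about 2 mm. A picture is of the moment at which its call begins: read the wrist's pose just before it. get_calibration takes no time and is no camera call; for the wrist camera it gives the pose at the moment of the call.
- r.close_job(): hands the job in; it is judged then, once.
Trained networks look in the newest picture that a camera, given by its name, has taken for a name from the list of things; names that differ only in an ending like _2 or _b are one class to them, and where a whole thing is asked for, a point or a joint stands for the part that bears it (a point fixed in the world has none). Each returns a list of dicts, best first, with "p" (0 to 1); they miss things now and then, are a little off and sometimes report something else, mostly with a low value. They report only what shows in the picture. A call takes as long as a camera call.
- r.regions_of(camera, thing): "pixels" (420x560 bool, what is visible of it).
- r.mark_of(camera, thing): "position" ([x, y, z] in mm, in world coordinates, good to about 4 mm: a listed point, or the origin of a listed thing).
The state is a dict: "clock": time; "q": joint angles; "qvel": joint speeds; "tau": joint torques, N m; "tcp_pos": TCP position; "eef_rot": TCP orientation; "wrist_force": force on the tool from outside, world axes, zero at the start; "wrist_torque": the same for the moment, N m; "opening": opening from 0.0 (shut) to 1.0 (fully open); "grip_force": force on a finger pad.
Only numpy, scipy, OpenCV 4.12 (cv2) and the standard library are available. Lean on these libraries where they do the work, as an engineer would, in place of code of your own. Each camera call takes 0.05 s, during which the arm holds its last target. There are 200 camera calls.

## Working session

There is one attempt and no reset: what is moved stays moved. The work goes in short steps, Python scripts to look and compute and a tool call to move; the robot and the scene stay as the last step left them, time stands still between calls to the robot, and variables do not carry over. Pictures are saved under pics/ and viewed, at most 10 in all, crops included, and the job is handed in when it is done.

Besides the shell and the picture viewer there is one more tool, called after "Call:" by a JSON object that holds its "fn" and its "kwargs". servo_tool: Moves the arm, as the interface text tells. Its arguments: {"type":"object","properties":{"moves":{"type":"string"},"gripper":{"type":"number"},"newtons":{"type":"number"}},"required":["moves"]}

```bash
mkdir -p pics; cat > h.py <<'E'
import numpy as np,cv2
from bench import r
def save(c,n): cv2.imwrite('pics/'+n,cv2.cvtColor(r.capture(c),cv2.COLOR_RGB2BGR))
E
python3 - <<'E'
from h import *
save('scene','s1.png');save('top','t1.png')
for c in('scene','top'):
  for t in('tray','tray_handle','tray_nose','tray_tail','riser','dock','dock_mouth','stop','jar','driver','finial'):
    m=r.mark_of(c,t)
    print(c,t,[(np.round(a['position']).tolist(),round(a['p'],2)) for a in m[:2]])
s=r.sense();print({k:np.round(v,3).tolist() for k,v in s.items()})
a=cv2.imread('pics/s1.png');b=cv2.imread('pics/t1.png')
E
```

```text
scene tray [([529.0, 219.0, 54.0], 0.93)]
scene tray_handle [([519.0, 322.0, 106.0], 0.74)]
scene tray_nose [([538.0, 97.0, 66.0], 0.79)]
scene tray_tail [([518.0, 334.0, 56.0], 0.94)]
scene riser [([529.0, 197.0, 0.0], 0.88)]
scene dock [([570.0, -262.0, -5.0], 0.59)]
scene dock_mouth [([549.0, -82.0, 59.0], 0.83)]
scene stop []
scene jar [([726.0, 97.0, -1.0], 0.92), ([539.0, 96.0, 61.0], 0.69)]
scene driver [([686.0, 292.0, 3.0], 0.75)]
scene finial [([720.0, -21.0, -4.0], 0.77)]
top tray [([529.0, 218.0, 62.0], 0.92)]
top tray_handle [([516.0, 326.0, 104.0], 0.66)]
top tray_nose [([538.0, 97.0, 57.0], 0.74)]
top tray_tail [([521.0, 336.0, 60.0], 0.86), ([726.0, 97.0, 4.0], 0.61)]
top riser []
top dock [([570.0, -262.0, 1.0], 0.72)]
top dock_mouth [([549.0, -83.0, 64.0], 0.79)]
top stop [([584.0, -433.0, 56.0], 0.91), ([715.0, -15.0, -2.0], 0.22)]
top jar [([722.0, 98.0, -0.0], 0.57), ([684.0, 290.0, 0.0], 0.37)]
top driver [([682.0, 294.0, 1.0], 0.79)]
top finial [([717.0, -16.0, -1.0], 0.63)]
{'clock': 1.2, 'q': [-1.07, 0.507, -0.238, 1.5, 0.126, 1.149, -0.155], 'qvel': [-0.001, 0.0, 0.0, -0.002, 0.003, -0.001, -0.0], 'tau': [0.001, -62.038, -2.185, -24.997, 0.014, 0.002, 0.0], 'tcp_pos': [240.956, 576.663, 231.289], 'eef_rot': [-0.0, 0.197, 0.98, -0.0], 'wrist_force': [-0.689, 0.31, 0.23], 'wrist_torque': [-0.033, 0.034, -0.08], 'grip_force': 0.0, 'opening': 1.002}
```

View pics/t1.png

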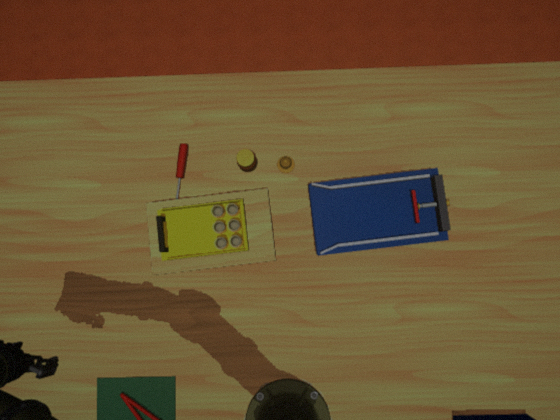

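```bash
python3 - <<'E'
from h import *
# project 'top' pixels at given height: tray outline / guides from masks
def K(c):
    k=r.get_calibration(c);return k
k=K('top');print({a:(np.round(b,3).tolist()) for a,b in k.items()})
M=np.array(k['world_from_camera'])
def up(uv,z):
    uv=np.atleast_2d(uv).astype(float)
    d=np.c_[(uv[:,0]-k['cx'])/k['fx'],-(uv[:,1]-k['cy'])/k['fy'],-np.ones(len(uv))]@M[:3,:3].T
    o=M[:3,3];return o+d*((z-o[2])/d[:,2])[:,None]
r.capture('top')
for t,z in(('tray',84),('riser',60),('dock',58.5),('stop',98.5),('tray_handle',114)):
    m=r.regions_of('top',t)
    if not m: print(t,None);continue
    p=m[0]['pixels'].astype(np.uint8);c=max(cv2.findContours(p,0,2)[0],key=cv2.contourArea)
    b=cv2.boxPoints(cv2.minAreaRect(c));print(t,round(m[0]['p'],2),b.round().tolist(),up(b,z).round().tolist())
E
```

```text
{'fx': 511.427, 'fy': 511.427, 'cx': 284.219, 'cy': 207.885, 'world_from_camera': [[-0.027, 0.994, -0.103, 439.911], [-0.999, -0.029, -0.023, -41.653], [-0.026, 0.103, 0.994, 1458.414], [0.0, 0.0, 0.0, 1.0]]}
tray 0.66 [[154.0, 209.0], [243.0, 198.0], [249.0, 250.0], [161.0, 261.0]] [[591.0, 344.0, 84.0], [613.0, 101.0, 84.0], [473.0, 87.0, 84.0], [450.0, 327.0, 84.0]]
riser 0.59 [[144.0, 201.0], [268.0, 187.0], [276.0, 261.0], [152.0, 275.0]] [[616.0, 380.0, 60.0], [645.0, 34.0, 60.0], [441.0, 16.0, 60.0], [412.0, 356.0, 60.0]]
dock 0.84 [[307.0, 181.0], [445.0, 166.0], [453.0, 240.0], [316.0, 255.0]] [[657.0, -75.0, 58.0], [688.0, -456.0, 58.0], [485.0, -466.0, 58.0], [454.0, -91.0, 58.0]]
stop 0.71 [[409.0, 178.0], [446.0, 174.0], [453.0, 229.0], [416.0, 234.0]] [[652.0, -346.0, 98.0], [661.0, -443.0, 98.0], [512.0, -453.0, 98.0], [502.0, -357.0, 98.0]]
tray_handle 0.6 [[154.0, 209.0], [243.0, 198.0], [249.0, 250.0], [161.0, 260.0]] [[588.0, 335.0, 114.0], [609.0, 98.0, 114.0], [472.0, 85.0, 114.0], [451.0, 319.0, 114.0]]
```

The top view shows the tray (cols 160–247, rows 198–258) on the riser, with the handle at about (162, 233). The dock runs from col 308 to 450, and the red buffer is at about (416, 206). Next I'll fit the edges for accurate yaw.

```bash
cat >> h.py <<'E'
def up(c,uv,z):
    k=r.get_calibration(c);M=np.array(k['world_from_camera'])
    uv=np.atleast_2d(uv).astype(float)
    d=np.c_[(uv[:,0]-k['cx'])/k['fx'],-(uv[:,1]-k['cy'])/k['fy'],-np.ones(len(uv))]@M[:3,:3].T
    o=M[:3,3];return o+d*((z-o[2])/d[:,2])[:,None]
def line(P):
    # P Nx2 world pts; x as function of y, robust
    vx,vy,x0,y0=cv2.fitLine(P.astype(np.float32),cv2.DIST_HUBER,0,.01,.01).ravel()
    return vx/vy,x0-vx/vy*y0   # slope dx/dy, intercept
E
python3 - <<'E'
from h import *
im=cv2.imread('pics/t1.png');h=cv2.cvtColor(im,cv2.COLOR_BGR2HSV)
def edges(m,z0,z1,cols):
    A=[];B=[]
    for c in cols:
        q=np.flatnonzero(m[:,c])
        if len(q): A.append((c,q[0]-.5));B.append((c,q[-1]+.5))
    return up('top',A,z0)[:,:2],up('top',B,z1)[:,:2]
def rep(n,P): s,i=line(P); print(n,'deg',round(np.degrees(np.arctan(-s)),2),'x at y=220,0,-80,-260,-400',[round(float(s*y+i),1) for y in(220,0,-80,-260,-400)])
blue=(cv2.inRange(h,(100,120,30),(130,255,255))>0); blue[:150]=0; blue[270:]=0
a,b=edges(blue,58.5,58.5,range(318,432));rep('dock far',a);rep('dock near',b)
g=im.astype(int); gray=(h[...,1]<110)&(h[...,2]>90); 
A=[];B=[]
for c in range(345,405):
    q=np.flatnonzero(gray[165:260,c]&1)+165
    q=q[(q>np.flatnonzero(blue[:,c])[0])&(q<np.flatnonzero(blue[:,c])[-1])]
    if len(q): 
        u=q[q<205];v=q[q>215]
        if len(u):A.append((c,u.mean()))
        if len(v):B.append((c,v.mean()))
rep('guide far',up('top',A,70)[:,:2]);rep('guide near',up('top',B,70)[:,:2])
yel=(cv2.inRange(h,(24,190,60),(34,255,255))>0);yel[:190]=0;yel[270:]=0;yel[:,:145]=0;yel[:,262:]=0
a,b=edges(yel,85,85,range(172,240));rep('tray far',a);rep('tray near',b)
red=cv2.inRange(h,(0,150,60),(8,255,255))+cv2.inRange(h,(172,150,60),(180,255,255));red[:180]=0;red[230:]=0;red[:,:395]=0;red[:,425:]=0
q=np.argwhere(red>0);L=[]
for v in range(195,218):
    w=q[q[:,0]==v,1]
    if len(w):L.append((w[0]-.5,v))
P=up('top',L,80);print('buffer face',P[0].round(1),P[-1].round(1),len(L))
wood=(h[...,1]<135)&(h[...,0]>12)&(h[...,0]<30)
print('hsv row232:',[(c,h[232,c].tolist()) for c in (140,149,153,262,268,272,278,285)])
cv2.imwrite('pics/c1.png',cv2.resize(im[170:280,130:460],None,fx=2.4,fy=2.4,interpolation=cv2.INTER_CUBIC))
E
```

```text
dock far deg 5.25 x at y=220,0,-80,-260,-400 [623.2, 643.4, 650.8, 667.3, 680.2]
dock near deg 5.13 x at y=220,0,-80,-260,-400 [427.3, 447.0, 454.2, 470.3, 482.9]
guide far deg 5.3 x at y=220,0,-80,-260,-400 [605.3, 625.8, 633.2, 649.9, 662.9]
guide near deg 5.17 x at y=220,0,-80,-260,-400 [445.8, 465.7, 473.0, 489.3, 501.9]
tray far deg 5.12 x at y=220,0,-80,-260,-400 [599.6, 619.3, 626.5, 642.6, 655.1]
tray near deg 5.42 x at y=220,0,-80,-260,-400 [461.8, 482.7, 490.3, 507.4, 520.7]
buffer face [ 608.1 -354.3   80. ] [ 548.4 -359.1   80. ] 23
hsv row232: [(140, [20, 138, 120]), (149, [28, 107, 121]), (153, [26, 107, 121]), (262, [27, 106, 127]), (268, [24, 121, 124]), (272, [23, 100, 105]), (278, [23, 119, 124]), (285, [23, 116, 121])]
```

View pics/c1.png

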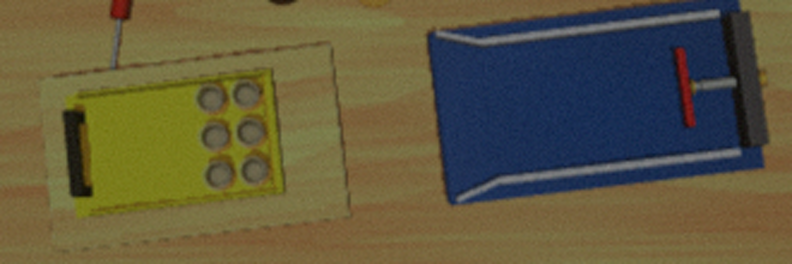

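Call:
{"fn": "servo_tool", "kwargs": {"moves": "28 -25 0 0 0 5; 56 -50 0 0 0 11; 84 -75 0 0 0 17; 112 -100 0 0 0 23; 138 -126 0 0 0 28", "gripper": 0}}

```text
clock: 1.92
tcp_pos: [380.4, 449.4, 231.3]
eef_rot: [0.0, -0.049, 0.999, 0.0]
wrist_force: [0.8, 0.5, -0.0]
opening: 0.998
grip_force: 0.0
```

Call:
{"fn": "servo_tool", "kwargs": {"moves": "28 -25 -10 0 0 0; 56 -50 -20 0 0 0; 84 -75 -30 0 0 0; 112 -100 -40 0 0 0; 138 -126 -51 0 0 0"}}

```text
clock: 2.33
tcp_pos: [518.6, 323.3, 180.2]
eef_rot: [0.0, -0.046, 0.999, 0.0]
wrist_force: [0.2, -0.1, 0.5]
opening: 1.004
grip_force: 0.0
```

Call:
{"fn": "servo_tool", "kwargs": {"moves": "0 0 0 0 0 0; 0 0 0 0 0 0; 0 0 0 0 0 0"}}

```text
clock: 2.58
tcp_pos: [516.7, 325.0, 180.2]
eef_rot: [-0.0, -0.046, 0.999, 0.0]
wrist_force: [-0.2, 1.8, -0.1]
opening: 1.005
grip_force: 0.0
```

```bash
python3 - <<'E'
from h import *
s=r.sense();print({k:np.round(s[k],3).tolist() for k in('clock','q','tcp_pos','eef_rot','wrist_force')})
save('wrist','w1.png')
for t in('tray','tray_handle','tray_tail','tray_nose'):
  print(t,[(np.round(a['position'],1).tolist(),round(a['p'],2)) for a in r.mark_of('wrist',t)[:2]])
E
```

```text
{'clock': 2.583, 'q': [-0.405, 0.534, -0.315, 1.614, 0.185, 1.023, 0.887], 'tcp_pos': [516.722, 324.958, 180.234], 'eef_rot': [-0.0, -0.046, 0.999, 0.0], 'wrist_force': [-0.247, 1.822, -0.072]}
tray [([535.1, 218.3, 58.8], 0.65)]
tray_handle [([519.6, 322.6, 108.7], 0.78)]
tray_tail [([518.4, 332.1, 63.6], 0.75)]
tray_nose []
```

View pics/w1.png

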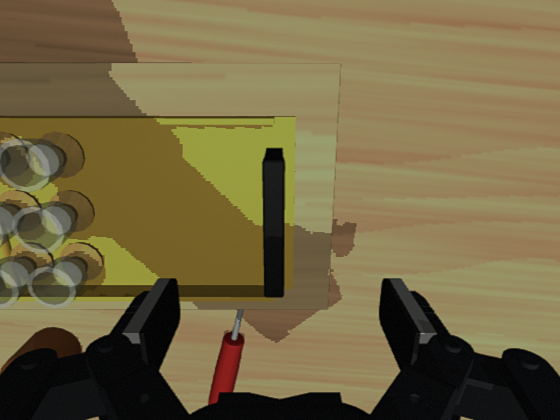

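The bar sits midway between the fingers at cols 263–285, rows 150–297. I'll compute its world centre and the yaws from this view.

```bash
python3 - <<'E'
from h import *
im=cv2.imread('pics/w1.png');h=cv2.cvtColor(im,cv2.COLOR_BGR2HSV)
m=(h[...,2]<70).astype(np.uint8);m[:,:255]=0;m[:,295:]=0;m[:155]=0;m[292:]=0
L=[];R=[]
for v in range(165,280,2):
    w=np.flatnonzero(m[v]); 
    if len(w):L.append((w[0]-.5,v));R.append((w[-1]+.5,v))
for n,P in(('L',L),('R',R)):
    W=up('wrist',P,114); vx,vy,x0,y0=cv2.fitLine(W[:,:2].astype(np.float32),cv2.DIST_HUBER,0,.01,.01).ravel()
    print(n,'bar yaw',round(np.degrees(np.arctan(vy/vx)),2),'y at x=519',round(float(y0+vy/vx*(519-x0)),1))
E4=[(263,150),(285,150),(263,297),(285,297)];print(up('wrist',E4,114).round(1).tolist())
# riser edge & tray top edges by eye/gradient
g=cv2.GaussianBlur(cv2.cvtColor(im,cv2.COLOR_BGR2GRAY).astype(np.float32),(3,3),0)
def grad(rows,c0,c1,z,n):
    sx=np.abs(cv2.Sobel(g,cv2.CV_32F,1,0));P=[(c0+np.argmax(sx[v,c0:c1]),v) for v in rows]
    W=up('wrist',P,z);vx,vy,x0,y0=cv2.fitLine(W[:,:2].astype(np.float32),cv2.DIST_HUBER,0,.01,.01).ravel();print(n,round(np.degrees(np.arctan(vy/vx)),2),x0,y0)
grad(range(80,200,3),328,346,60,'riser end')
grad(range(125,200,3),286,302,66,'tray tail')
E
```

```text
L bar yaw 5.14 y at x=519 316.3
R bar yaw 5.6 y at x=519 329.5
[[468.4, 312.4, 114.0], [467.2, 325.4, 114.0], [568.7, 320.3, 114.0], [567.3, 335.3, 114.0]]
riser end 5.44 463.3165 363.51144
tray tail -3.46 483.60544 331.01523
```

Call:
{"fn": "servo_tool", "kwargs": {"moves": "1 -1 -18 0 0 0; 2 -2 -37 0 0 0; 2 -2 -56 0 0 0; 2 -2 -75 0 0 0; 2 -2 -91 0 0 0", "gripper": 0}}

```text
clock: 3.25
tcp_pos: [518.3, 323.2, 88.4]
eef_rot: [-0.0, -0.047, 0.999, -0.0]
wrist_force: [0.5, -0.2, 0.4]
opening: 0.997
grip_force: 0.0
```

Call:
{"fn": "servo_tool", "kwargs": {"moves": "0 0 0 0 0 0; 0 0 0 0 0 0; 0 0 0 0 0 0; 0 0 0 0 0 0; 0 0 0 0 0 0", "gripper": 1, "newtons": 60}}

```text
clock: 3.67
tcp_pos: [519.5, 323.2, 90.5]
eef_rot: [0.001, -0.047, 0.999, 0.001]
wrist_force: [-0.4, -0.1, -0.4]
opening: 0.298
grip_force: 0.0
```

Call:
{"fn": "servo_tool", "kwargs": {"moves": "0 0 0 0 0 0; 0 0 0 0 0 0; 0 0 0 0 0 0; 0 0 0 0 0 0; 0 0 0 0 0 0"}}

```text
clock: 4.08
tcp_pos: [519.6, 322.3, 90.5]
eef_rot: [0.001, -0.046, 0.999, -0.0]
wrist_force: [-0.6, -2.2, 5.7]
opening: 0.15
grip_force: 59.5
```

Call:
{"fn": "servo_tool", "kwargs": {"moves": "0 0 0 0 0 0; 0 0 0 0 0 0", "newtons": 90}}

```text
clock: 4.25
tcp_pos: [519.7, 322.3, 90.6]
eef_rot: [0.001, -0.046, 0.999, -0.0]
wrist_force: [-0.3, -2.5, 5.9]
opening: 0.148
grip_force: 88.5
```

Call:
{"fn": "servo_tool", "kwargs": {"moves": "0 -2 0 0 0 0; 0 -4 0 0 0 0; 0 -6 0 0 0 0; 1 -8 0 0 0 0; 1 -10 0 0 0 0"}}

```text
clock: 4.67
tcp_pos: [520.0, 316.5, 90.6]
eef_rot: [0.001, -0.048, 0.999, 0.003]
wrist_force: [-1.1, 7.0, 2.2]
opening: 0.142
grip_force: 88.2
```

Call:
{"fn": "servo_tool", "kwargs": {"moves": "0 0 0 0 0 0; 0 0 0 0 0 0"}}

```text
clock: 4.83
tcp_pos: [520.0, 316.0, 90.6]
eef_rot: [0.001, -0.047, 0.999, 0.002]
wrist_force: [-0.7, 6.6, 2.4]
opening: 0.136
grip_force: 88.3
```

Call:
{"fn": "servo_tool", "kwargs": {"moves": "0 -4 0 0 0 0; 0 -8 0 0 0 0; 0 -12 -0.5 0 0 0; 0 -16 -0.5 0 0 0; 0 -20 -1 0 0 0"}}

```text
clock: 5.25
tcp_pos: [520.7, 298.1, 90.6]
eef_rot: [0.002, -0.048, 0.999, 0.004]
wrist_force: [-0.4, 11.9, 9.3]
opening: 0.141
grip_force: 89.2
```

Call:
{"fn": "servo_tool", "kwargs": {"moves": "0 -4 0 0 0 0; 0 -8 0 0 0 0; 0 -12 0 0 0 0; 1 -16 0 0 0 0; 1 -20 0 0 0 0"}}

```text
clock: 5.67
tcp_pos: [521.9, 278.1, 90.6]
eef_rot: [0.002, -0.048, 0.999, 0.004]
wrist_force: [0.0, 11.2, 6.3]
opening: 0.14
grip_force: 88.9
```

Call:
{"fn": "servo_tool", "kwargs": {"moves": "0 -4 0 0 0 0; 0 -8 0 0 0 0; 1 -12 0 0 0 0; 1 -16 0 0 0 0; 1 -20 0 0 0 0"}}

```text
clock: 6.08
tcp_pos: [523.0, 258.2, 90.5]
eef_rot: [0.003, -0.048, 0.999, 0.004]
wrist_force: [-0.2, 10.9, 6.9]
opening: 0.149
grip_force: 88.9
```

```bash
cat > look.py <<'E'
from h import *
import sys
def look(n):
    save('top',n);im=cv2.imread('pics/'+n);h=cv2.cvtColor(im,cv2.COLOR_BGR2HSV)
    s=r.sense();print({k:np.round(s[k],3).tolist() for k in('clock','tcp_pos','eef_rot','wrist_force')})
    for c in('top','scene'):
        if c=='scene': r.capture('scene')
        for t in('tray','tray_nose','tray_tail','dock_mouth'):
            print(c,t,[(np.round(a['position'],1).tolist(),round(a['p'],2)) for a in r.mark_of(c,t)[:1]])
    yel=(cv2.inRange(h,(22,190,40),(36,255,255))>0)
    yel[:190]=0;yel[270:]=0;yel[:,:145]=0
    n8,lab,st,_=cv2.connectedComponentsWithStats(yel.astype(np.uint8));i=1+np.argmax(st[1:,4]);x,y,w,hh,_=st[i];m=lab==i
    print('bbox',x,y,w,hh)
    E=[]
    for f in(0,-1):
        P=[(c,np.flatnonzero(m[:,c])[f]+(-.5,.5)[f]) for c in range(x+w//3,x+w-8)]
        W=up('top',P,85)[:,:2];s_,i_=line(W);E.append((s_,i_))
    s_,i_=np.mean(E,0);yc=W[:,1].mean()
    for e in E: print('edge deg',round(np.degrees(np.arctan(-e[0])),2))
    print('tray mid at y',round(yc),'x',round(s_*yc+i_,1),'dock line',round(552.8-.0915*(yc+80),1))
look(sys.argv[1])
E
python3 look.py t2.png
```

```text
{'clock': 6.133, 'tcp_pos': [523.122, 257.068, 90.549], 'eef_rot': [0.003, -0.048, 0.999, 0.004], 'wrist_force': [-0.641, 10.199, 8.916]}
top tray [([533.2, 153.9, 61.6], 0.61)]
top tray_nose [([546.0, 36.4, 56.2], 0.95)]
top tray_tail [([523.9, 272.0, 60.3], 0.72)]
top dock_mouth [([546.7, -84.5, 62.2], 0.76)]
scene tray []
scene tray_nose [([543.8, 31.0, 61.1], 0.96)]
scene tray_tail [([522.0, 267.2, 57.6], 0.82)]
scene dock_mouth [([548.7, -80.9, 58.3], 0.91)]
bbox 180 197 92 60
edge deg 5.17
edge deg 5.81
tray mid at y 121 x 538.2 dock line 534.4
```

Call:
{"fn": "servo_tool", "kwargs": {"moves": "0 -4 0 0 0 0; 0 -8 0 0 0 0; 0 -12 0 0 0 0; 0 -16 0 0 0 0; 0 -20 0 0 0 0"}}

```text
clock: 7.0
tcp_pos: [523.2, 238.1, 90.6]
eef_rot: [0.003, -0.048, 0.999, 0.004]
wrist_force: [-0.0, 11.0, 7.6]
opening: 0.142
grip_force: 88.9
```

Call:
{"fn": "servo_tool", "kwargs": {"moves": "0 -4 0 0 0 0; 0 -8 0 0 0 0; 1 -12 0 0 0 0; 1 -16 0 0 0 0; 1 -20 0 0 0 0"}}

```text
clock: 7.42
tcp_pos: [524.3, 218.2, 90.6]
eef_rot: [0.003, -0.048, 0.999, 0.004]
wrist_force: [1.1, 11.6, 7.6]
opening: 0.143
grip_force: 89.0
```

Call:
{"fn": "servo_tool", "kwargs": {"moves": "0 -3 -0.5 0 0 0; 0 -6 -0.5 0 0 0; 1 -9 -0.5 0 0 0; 1 -12 -0.5 0 0 0; 1 -15 -0.5 0 0 0"}}

```text
clock: 7.83
tcp_pos: [525.6, 204.3, 90.6]
eef_rot: [0.003, -0.049, 0.999, 0.004]
wrist_force: [-1.5, 14.1, 11.3]
opening: 0.142
grip_force: 89.4
```

Call:
{"fn": "servo_tool", "kwargs": {"moves": "0 -3 0 0 0 0; 1 -6 0 0 0 0; 1 -9 0 0 0 0; 1 -12 0 0 0 0; 1 -15 0 0 0 0"}}

```text
clock: 8.25
tcp_pos: [526.7, 189.3, 90.5]
eef_rot: [0.004, -0.049, 0.999, 0.004]
wrist_force: [-1.8, 15.0, 10.6]
opening: 0.143
grip_force: 89.4
```

Call:
{"fn": "servo_tool", "kwargs": {"moves": "0 -3 0 0 0 0; 1 -6 0 0 0 0; 1 -9 0 0 0 0; 1 -12 0 0 0 0; 1 -15 0 0 0 0"}}

```text
clock: 8.67
tcp_pos: [527.9, 174.3, 90.5]
eef_rot: [0.004, -0.049, 0.999, 0.004]
wrist_force: [-1.0, 13.7, 11.3]
opening: 0.145
grip_force: 89.5
```

```bash
sed -i "s/^look(/save('scene','s_'+sys.argv[1])\nlook(/" look.py; python3 look.py t3.png; python3 -c "
import cv2;a=cv2.imread('pics/s_t3.png');print(a.shape)"
```

```text
{'clock': 8.767, 'tcp_pos': [527.904, 173.46, 90.529], 'eef_rot': [0.003, -0.048, 0.999, 0.004], 'wrist_force': [-0.835, 11.622, 12.089]}
top tray [([540.1, 71.7, 60.7], 0.87)]
top tray_nose [([552.2, -50.4, 59.6], 0.95)]
top tray_tail [([529.4, 184.5, 63.0], 0.88)]
top dock_mouth [([546.4, -87.8, 65.5], 0.58)]
scene tray [([539.3, 69.8, 56.3], 0.65)]
scene tray_nose [([548.1, -51.3, 60.7], 0.82)]
scene tray_tail [([529.5, 188.0, 54.8], 0.67)]
scene dock_mouth [([551.7, -81.6, 56.5], 0.74)]
bbox 213 195 90 59
edge deg 1.43
edge deg 5.71
tray mid at y 35 x 541.5 dock line 542.3
(420, 560, 3)
```

View pics/s_t3.png

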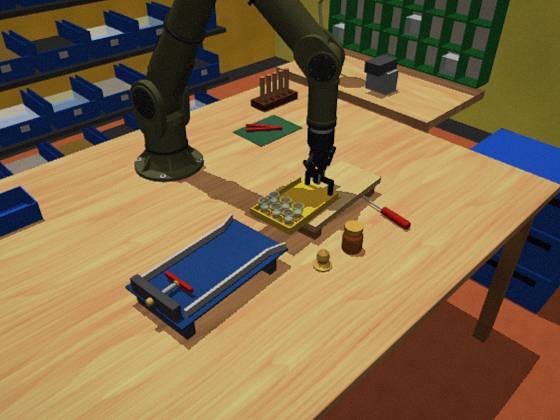

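The tray spans the gap and looks level. Its nose, at about (275, 222) in the scene view, is centred on the dock mouth, so I'll continue.

Call:
{"fn": "servo_tool", "kwargs": {"moves": "0 -3 0 0 0 0; 1 -6 0 0 0 0; 1 -9 0 0 0 0; 1 -12 0 0 0 0; 1 -15 0 0 0 0"}}

```text
clock: 9.63
tcp_pos: [529.0, 159.3, 90.5]
eef_rot: [0.004, -0.049, 0.999, 0.004]
wrist_force: [-1.2, 14.0, 10.9]
opening: 0.145
grip_force: 89.5
```

Call:
{"fn": "servo_tool", "kwargs": {"moves": "0 -3 0 0 0 0; 0 -6 0 0 0 0; 1 -9 0 0 0 0; 1 -12 0 0 0 0; 1 -15 0 0 0 0"}}

```text
clock: 10.05
tcp_pos: [530.0, 144.4, 90.5]
eef_rot: [0.004, -0.049, 0.999, 0.004]
wrist_force: [-1.4, 14.8, 12.4]
opening: 0.143
grip_force: 89.6
```

Call:
{"fn": "servo_tool", "kwargs": {"moves": "0 -3 0 0 0 0; 1 -6 0 0 0 0; 1 -9 0 0 0 0; 1 -12 0 0 0 0; 2 -15 0 0 0 0"}}

```text
clock: 10.47
tcp_pos: [531.8, 129.7, 90.7]
eef_rot: [0.004, -0.049, 0.999, 0.004]
wrist_force: [-3.3, 16.3, 14.9]
opening: 0.147
grip_force: 90.0
```

Call:
{"fn": "servo_tool", "kwargs": {"moves": "0 -3 0.5 0 0 0; 1 -6 0.5 0 0 0; 1 -9 1 0 0 0; 1 -12 1 0 0 0; 1 -15 1 0 0 0"}}

```text
clock: 10.88
tcp_pos: [533.2, 114.0, 91.4]
eef_rot: [0.004, -0.049, 0.999, 0.004]
wrist_force: [-0.3, 13.8, 13.4]
opening: 0.143
grip_force: 89.6
```

Call:
{"fn": "servo_tool", "kwargs": {"moves": "0 -3 0 0 0 0; 1 -6 0 0 0 0; 1 -9 0.5 0 0 0; 1 -12 0.5 0 0 0; 1 -15 0.5 0 0 0"}}

```text
clock: 11.3
tcp_pos: [533.6, 97.6, 91.2]
eef_rot: [0.003, -0.048, 0.999, 0.003]
wrist_force: [-0.1, 11.3, 7.8]
opening: 0.143
grip_force: 89.1
```

```bash
python3 look.py t4.png
```

```text
{'clock': 11.4, 'tcp_pos': [533.676, 96.797, 91.193], 'eef_rot': [0.003, -0.048, 0.999, 0.003], 'wrist_force': [0.098, 9.342, 9.041]}
top tray [([548.0, -4.3, 63.2], 0.56)]
top tray_nose [([530.3, 197.7, 0.9], 0.74)]
top tray_tail []
top dock_mouth [([565.3, -262.0, -0.7], 0.48)]
scene tray [([544.9, -8.5, 55.2], 0.68)]
scene tray_nose [([554.5, -124.3, 59.6], 0.61)]
scene tray_tail [([532.3, 110.9, 56.8], 0.91)]
scene dock_mouth [([549.8, -84.3, 57.3], 0.97)]
bbox 249 192 82 58
edge deg -21.65
edge deg 5.69
tray mid at y -47 x 539.9 dock line 549.8
```

View pics/t4.png

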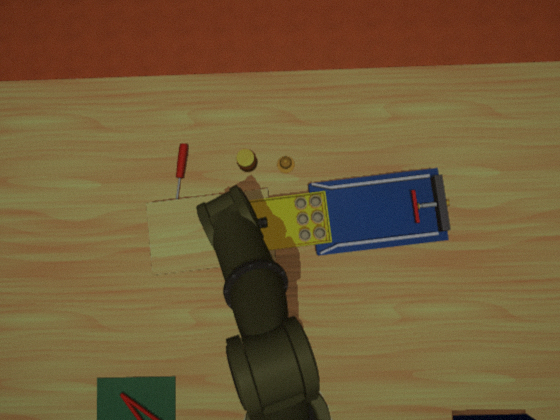

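Call:
{"fn": "servo_tool", "kwargs": {"moves": "0 -3 0 0 0 0; 1 -6 0 0 0 0; 1 -9 0.5 0 0 0; 1 -12 0.5 0 0 0; 1 -16 0.5 0 0 0"}}

```text
clock: 12.27
tcp_pos: [534.0, 80.5, 91.0]
eef_rot: [0.002, -0.048, 0.999, 0.002]
wrist_force: [0.7, 8.8, 3.7]
opening: 0.144
grip_force: 88.5
```

Call:
{"fn": "servo_tool", "kwargs": {"moves": "0 -3 0 0 0 0; 1 -6 0 0 0 0; 1 -9 0.5 0 0 0; 1 -12 0.5 0 0 0; 2 -16 0.5 0 0 0"}}

```text
clock: 12.68
tcp_pos: [535.1, 63.4, 90.8]
eef_rot: [0.001, -0.048, 0.999, 0.002]
wrist_force: [-0.1, 6.4, 1.1]
opening: 0.147
grip_force: 88.2
```

Call:
{"fn": "servo_tool", "kwargs": {"moves": "0 -3 0 0 0 0; 1 -6 0 0 0 0; 1 -9 0 0 0 0; 1 -12 0 0 0 0; 1 -16 0 0 0 0"}}

```text
clock: 13.1
tcp_pos: [536.2, 47.2, 90.7]
eef_rot: [0.001, -0.048, 0.999, 0.001]
wrist_force: [0.4, 6.1, -0.2]
opening: 0.144
grip_force: 88.0
```

Call:
{"fn": "servo_tool", "kwargs": {"moves": "1 -3 0 0 0 0; 1 -6 0 0 0 0; 2 -9 0 0 0 0; 2 -12 0 0 0 0; 3 -15 0 0 0 0"}}

```text
clock: 13.52
tcp_pos: [538.7, 31.9, 90.6]
eef_rot: [0.0, -0.047, 0.999, 0.001]
wrist_force: [-2.2, 5.9, 0.1]
opening: 0.142
grip_force: 88.1
```

Call:
{"fn": "servo_tool", "kwargs": {"moves": "1 -3 0 0 0 0; 1 -6 0 0 0 0; 2 -9 0 0 0 0; 2 -12 0 0 0 0; 3 -15 0 0 0 0"}}

```text
clock: 13.93
tcp_pos: [541.6, 16.8, 90.5]
eef_rot: [0.0, -0.047, 0.999, 0.001]
wrist_force: [-0.8, 6.3, -0.3]
opening: 0.142
grip_force: 88.0
```

```bash
python3 - <<'E'
from h import *
im=r.capture('scene');cv2.imwrite('pics/s5.png',cv2.resize(cv2.cvtColor(im,cv2.COLOR_RGB2BGR)[150:340,110:370],None,fx=3,fy=3,interpolation=cv2.INTER_CUBIC))
for t in('tray','tray_nose','tray_tail','tray_handle','dock_mouth'):
  for p in [r.mark_of('scene',t)[:1]]:
    print(t,[(np.round(a['position'],1).tolist(),round(a['p'],2),'line',round(552.8-.0915*(a['position'][1]+80),1)) for a in p])
print(r.sense()['tcp_pos'],r.sense()['wrist_force'])
E
```

```text
tray [([551.5, -85.0, 52.8], 0.8, 'line', 553.3)]
tray_nose [([560.7, -209.5, 61.8], 0.96, 'line', 564.6)]
tray_tail [([538.2, 31.6, 56.4], 0.89, 'line', 542.6)]
tray_handle [([559.6, -211.5, 59.1], 0.73, 'line', 564.8)]
dock_mouth [([558.1, -206.7, 61.7], 0.62, 'line', 564.4)]
[541.88751424  15.9199062   90.46609143] [-1.37914466  4.7918934   0.29385895]
```

View pics/s5.png

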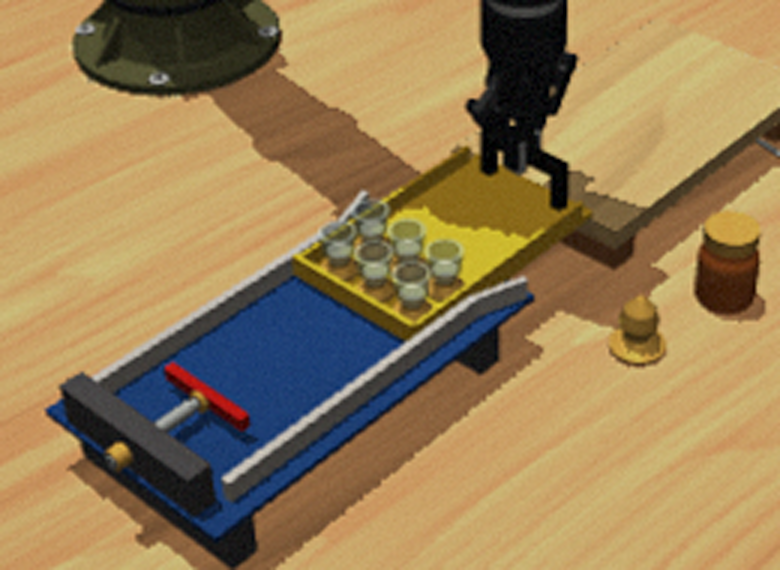

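The tray is level between the guides, with the nose at about (400, 325) in the crop and the buffer straight ahead. The tail is about to leave the riser, so I'll follow the 1.5 mm step down.

Call:
{"fn": "servo_tool", "kwargs": {"moves": "0 -3 0 0 0 0; 1 -6 0 0 0 0; 1 -9 0 0 0 0; 1 -12 0 0 0 0; 2 -15 0 0 0 0"}}

```text
clock: 14.65
tcp_pos: [543.6, -0.0, 90.2]
eef_rot: [-0.0, -0.047, 0.999, 0.0]
wrist_force: [-0.3, 4.6, -2.5]
opening: 0.14
grip_force: 87.8
```

Call:
{"fn": "servo_tool", "kwargs": {"moves": "0 -3 0 0 0 0; 1 -6 0 0 0 0; 1 -9 -0.5 0 0 0; 1 -12 -0.5 0 0 0; 2 -15 -0.5 0 0 0"}}

```text
clock: 15.07
tcp_pos: [545.8, -15.6, 89.7]
eef_rot: [-0.0, -0.046, 0.999, 0.0]
wrist_force: [-0.9, 5.6, -1.7]
opening: 0.144
grip_force: 87.9
```

Call:
{"fn": "servo_tool", "kwargs": {"moves": "0 -3 0 0 0 0; 1 -6 0 0 0 0; 1 -9 -0.5 0 0 0; 1 -12 -0.5 0 0 0; 1 -15 -0.5 0 0 0"}}

```text
clock: 15.48
tcp_pos: [547.1, -30.5, 89.3]
eef_rot: [0.0, -0.047, 0.999, 0.0]
wrist_force: [-0.7, 5.3, -1.6]
opening: 0.142
grip_force: 87.9
```

Call:
{"fn": "servo_tool", "kwargs": {"moves": "0 -3 0 0 0 0; 1 -6 -0.5 0 0 0; 1 -9 -0.5 0 0 0; 1 -12 -0.5 0 0 0; 1 -15 -0.5 0 0 0"}}

```text
clock: 15.9
tcp_pos: [548.3, -44.9, 89.1]
eef_rot: [0.0, -0.047, 0.999, 0.0]
wrist_force: [-0.9, 6.5, 0.7]
opening: 0.144
grip_force: 88.2
```

Call:
{"fn": "servo_tool", "kwargs": {"moves": "0 -3 0 0 0 0; 1 -6 0 0 0 0; 1 -9 0 0 0 0; 1 -12 0 0 0 0; 1 -15 0 0 0 0"}}

```text
clock: 16.32
tcp_pos: [549.3, -59.9, 89.0]
eef_rot: [0.0, -0.047, 0.999, 0.0]
wrist_force: [0.1, 6.6, 1.2]
opening: 0.138
grip_force: 88.2
```

Call:
{"fn": "servo_tool", "kwargs": {"moves": "0 -3 0 0 0 0; 1 -6 0 0 0 0; 1 -9 0 0 0 0; 1 -12 0 0 0 0; 1 -15 0 0 0 0"}}

```text
clock: 16.73
tcp_pos: [550.3, -74.9, 89.1]
eef_rot: [0.0, -0.047, 0.999, 0.0]
wrist_force: [1.1, 5.7, 1.0]
opening: 0.141
grip_force: 88.2
```

```bash
python3 - <<'E'
from h import *
im=r.capture('scene');cv2.imwrite('pics/s6.png',cv2.resize(cv2.cvtColor(im,cv2.COLOR_RGB2BGR)[150:340,110:370],None,fx=3,fy=3,interpolation=cv2.INTER_CUBIC))
for t in('tray','tray_nose','tray_tail','stop'):
  for p in [r.mark_of('scene',t)[:1]]:
    print(t,[(np.round(a['position'],1).tolist(),round(a['p'],2),'line',round(552.8-.0915*(a['position'][1]+80),1)) for a in p])
print(r.sense()['tcp_pos'],r.sense()['wrist_force'],r.sense()['wrist_torque'])
E
```

```text
tray [([560.6, -177.8, 53.9], 0.8, 'line', 561.7)]
tray_nose [([568.8, -300.6, 58.5], 0.72, 'line', 573.0)]
tray_tail [([545.5, -60.4, 51.7], 0.71, 'line', 551.0)]
stop [([581.1, -432.1, 60.9], 0.83, 'line', 585.0)]
[550.2615066  -75.75492704  89.0641204 ] [0.03095619 3.71675438 2.48649658] [ 0.79726801 -0.03219155  0.10263967]
```

View pics/s6.png

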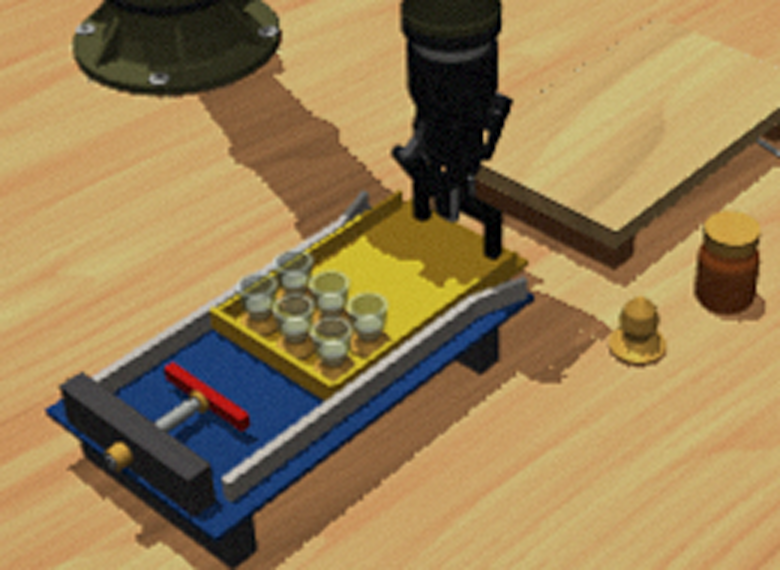

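The nose is about 50 mm short of the red buffer and the tray sits in line between the guides. I'll approach more slowly.

Call:
{"fn": "servo_tool", "kwargs": {"moves": "0 -3 0 0 0 0; 1 -6 0 0 0 0; 1 -9 0 0 0 0; 1 -12 0 0 0 0; 1 -15 0 0 0 0"}}

```text
clock: 17.4
tcp_pos: [551.3, -89.2, 89.1]
eef_rot: [0.0, -0.047, 0.999, 0.001]
wrist_force: [-0.6, 7.5, 2.8]
opening: 0.144
grip_force: 88.5
```

Call:
{"fn": "servo_tool", "kwargs": {"moves": "0 -2 0 0 0 0; 1 -5 0 0 0 0; 1 -7 0 0 0 0; 1 -10 0 0 0 0; 1 -12 0 0 0 0"}}

```text
clock: 17.82
tcp_pos: [552.2, -101.3, 89.1]
eef_rot: [0.0, -0.047, 0.999, 0.001]
wrist_force: [-0.0, 7.2, 2.8]
opening: 0.147
grip_force: 88.5
```

Call:
{"fn": "servo_tool", "kwargs": {"moves": "0 -2 0 0 0 0; 0 -4 0 0 0 0; 1 -6 0 0 0 0; 1 -8 0 0 0 0; 1 -10 0 0 0 0"}}

```text
clock: 18.23
tcp_pos: [553.1, -111.0, 89.1]
eef_rot: [0.0, -0.047, 0.999, 0.001]
wrist_force: [-0.4, 8.5, 2.1]
opening: 0.139
grip_force: 88.5
```

Call:
{"fn": "servo_tool", "kwargs": {"moves": "0 -1 0 0 0 0; 0 -2 0 0 0 0; 0 -3 0 0 0 0; 0 -4 0 0 0 0; 0 -5 0 0 0 0"}}

```text
clock: 18.65
tcp_pos: [553.2, -116.0, 89.0]
eef_rot: [0.0, -0.047, 0.999, 0.001]
wrist_force: [-1.3, 8.7, 2.7]
opening: 0.139
grip_force: 88.5
```

Call:
{"fn": "servo_tool", "kwargs": {"moves": "0 -1 0 0 0 0; 0 -2 0 0 0 0; 0 -3 0 0 0 0; 0 -4 0 0 0 0; 0 -5 0 0 0 0"}}

```text
clock: 19.07
tcp_pos: [553.2, -121.0, 89.1]
eef_rot: [0.0, -0.047, 0.999, 0.001]
wrist_force: [0.3, 8.4, 2.8]
opening: 0.139
grip_force: 88.5
```

Call:
{"fn": "servo_tool", "kwargs": {"moves": "0 -1 0 0 0 0; 0 -2 0 0 0 0; 1 -3 0 0 0 0; 1 -4 0 0 0 0; 1 -5 0 0 0 0"}}

```text
clock: 19.48
tcp_pos: [554.0, -125.8, 89.1]
eef_rot: [0.0, -0.047, 0.999, 0.001]
wrist_force: [-0.3, 8.3, 4.3]
opening: 0.143
grip_force: 88.6
```

Call:
{"fn": "servo_tool", "kwargs": {"moves": "0 -1 0 0 0 0; 0 -2 0 0 0 0; 0 -3 0 0 0 0"}}

```text
clock: 19.73
tcp_pos: [554.1, -128.9, 89.1]
eef_rot: [0.0, -0.047, 0.999, 0.001]
wrist_force: [0.2, 9.0, 3.2]
opening: 0.143
grip_force: 88.6
```

Call:
{"fn": "servo_tool", "kwargs": {"moves": "0 -0.5 0 0 0 0; 0 -1 0 0 0 0; 0 -1.5 0 0 0 0; 0 -2 0 0 0 0"}}

```text
clock: 20.07
tcp_pos: [554.2, -130.9, 89.1]
eef_rot: [0.0, -0.047, 0.999, 0.001]
wrist_force: [-0.5, 7.6, 3.4]
opening: 0.144
grip_force: 88.6
```

Call:
{"fn": "servo_tool", "kwargs": {"moves": "0 -0.5 0 0 0 0; 0 -1 0 0 0 0; 0 -1.5 0 0 0 0; 0 -2 0 0 0 0"}}

```text
clock: 20.4
tcp_pos: [554.2, -132.7, 89.1]
eef_rot: [0.0, -0.047, 0.999, 0.001]
wrist_force: [-0.1, 10.1, 3.5]
opening: 0.146
grip_force: 88.6
```

Call:
{"fn": "servo_tool", "kwargs": {"moves": "0 -0.5 0 0 0 0; 0 -1 0 0 0 0; 0 -1.5 0 0 0 0"}}

```text
clock: 20.65
tcp_pos: [554.2, -133.3, 89.1]
eef_rot: [0.0, -0.047, 0.999, 0.001]
wrist_force: [0.2, 11.4, 3.1]
opening: 0.143
grip_force: 88.6
```

Call:
{"fn": "servo_tool", "kwargs": {"moves": "0 -0.5 0 0 0 0; 0 -1 0 0 0 0; 0 -1.5 0 0 0 0"}}

```text
clock: 20.9
tcp_pos: [554.3, -134.0, 89.1]
eef_rot: [0.0, -0.048, 0.999, 0.002]
wrist_force: [0.3, 13.1, 4.1]
opening: 0.141
grip_force: 88.7
```

Call:
{"fn": "servo_tool", "kwargs": {"moves": "0 -0.3 0 0 0 0; 0 -0.6 0 0 0 0"}}

```text
clock: 21.07
tcp_pos: [554.3, -134.2, 89.1]
eef_rot: [0.0, -0.048, 0.999, 0.002]
wrist_force: [-0.6, 14.4, 4.4]
opening: 0.143
grip_force: 88.7
```

Call:
{"fn": "servo_tool", "kwargs": {"moves": "0 -0.5 0 0 0 0; 0 -0.9 0 0 0 0; 0 -0.9 0 0 0 0; 0 -0.9 0 0 0 0; 0 -0.9 0 0 0 0"}}

```text
clock: 21.48
tcp_pos: [554.3, -134.6, 89.1]
eef_rot: [0.0, -0.048, 0.999, 0.002]
wrist_force: [0.4, 13.8, 5.6]
opening: 0.143
grip_force: 88.7
```

Call:
{"fn": "servo_tool", "kwargs": {"moves": "0 0 0 0 0 0; 0 0 0 0 0 0; 0 0 0 0 0 0; 0 0 0 0 0 0"}}

```text
clock: 21.82
tcp_pos: [554.3, -134.5, 89.1]
eef_rot: [0.0, -0.048, 0.999, 0.002]
wrist_force: [-1.3, 14.4, 4.3]
opening: 0.143
grip_force: 88.7
```

Call:
{"fn": "servo_tool", "kwargs": {"moves": "0 -0.3 0 0 0 0; 0 -0.6 0 0 0 0; 0 -0.6 0 0 0 0; 0 -0.6 0 0 0 0; 0 -0.6 0 0 0 0"}}

```text
clock: 22.23
tcp_pos: [554.3, -134.8, 89.1]
eef_rot: [0.0, -0.048, 0.999, 0.002]
wrist_force: [-1.1, 16.8, 4.6]
opening: 0.143
grip_force: 88.8
```

Call:
{"fn": "servo_tool", "kwargs": {"moves": "0 0.5 0 0 0 0; 0 1 0 0 0 0; 0 1.5 0.2 0 0 0; 0 2 0.4 0 0 0"}}

```text
clock: 22.57
tcp_pos: [554.3, -134.8, 89.2]
eef_rot: [0.0, -0.048, 0.999, 0.001]
wrist_force: [1.5, 9.3, -0.3]
opening: 0.144
grip_force: 88.1
```

Call:
{"fn": "servo_tool", "kwargs": {"moves": "0 0.5 0 0 0 0; 0 1 0 0 0 0; 0 1.5 0 0 0 0; 0 1.5 0 0 0 0"}}

```text
clock: 22.9
tcp_pos: [554.3, -134.8, 89.1]
eef_rot: [0.0, -0.047, 0.999, 0.001]
wrist_force: [0.9, 7.4, -1.0]
opening: 0.143
grip_force: 88.1
```

Call:
{"fn": "servo_tool", "kwargs": {"moves": "0 0 0 0 0 0; 0 0 0 0 0 0; 0 0 0 0 0 0", "newtons": 20}}

```text
clock: 23.15
tcp_pos: [554.3, -134.7, 89.1]
eef_rot: [0.0, -0.047, 0.999, 0.001]
wrist_force: [1.2, 7.8, -0.5]
opening: 0.141
grip_force: 88.1
```

Call:
{"fn": "servo_tool", "kwargs": {"moves": "0 0 0 0 0 0; 0 0 0 0 0 0; 0 0 0 0 0 0; 0 0 0 0 0 0; 0 0 0 0 0 0", "gripper": 0}}

```text
clock: 23.57
tcp_pos: [553.8, -136.8, 89.2]
eef_rot: [-0.0, -0.046, 0.999, -0.0]
wrist_force: [-0.4, -0.1, 0.7]
opening: 0.848
grip_force: 0.0
```

Call:
{"fn": "servo_tool", "kwargs": {"moves": "0 0 0 0 0 0; 0 0 0 0 0 0; 0 0 0 0 0 0; 0 0 0 0 0 0; 0 0 0 0 0 0"}}

```text
clock: 23.98
tcp_pos: [554.0, -136.0, 89.2]
eef_rot: [0.0, -0.046, 0.999, -0.0]
wrist_force: [-0.4, 0.2, -0.9]
opening: 0.999
grip_force: 0.0
```

Released. I'll go straight up and check.

Call:
{"fn": "servo_tool", "kwargs": {"moves": "0 0 8 0 0 0; 0 0 20 0 0 0; 0 0 40 0 0 0; 0 0 65 0 0 0; 0 0 90 0 0 0"}}

```text
clock: 24.4
tcp_pos: [553.6, -135.8, 180.4]
eef_rot: [-0.0, -0.047, 0.999, 0.0]
wrist_force: [0.8, -0.7, -0.3]
opening: 1.0
grip_force: 0.0
```

Call:
{"fn": "servo_tool", "kwargs": {"moves": "-10 25 15 0 0 0; -20 50 30 0 0 0; -30 75 40 0 0 0; -40 100 50 0 0 0; -50 130 60 0 0 0"}}

```text
clock: 24.82
tcp_pos: [503.3, -5.7, 240.4]
eef_rot: [0.0, -0.046, 0.999, -0.0]
wrist_force: [1.2, -0.1, -0.1]
opening: 0.998
grip_force: 0.0
```

Call:
{"fn": "servo_tool", "kwargs": {"moves": "0 0 0 0 0 0; 0 0 0 0 0 0; 0 0 0 0 0 0"}}

```text
clock: 25.07
tcp_pos: [504.1, -6.4, 239.6]
eef_rot: [0.0, -0.046, 0.999, -0.0]
wrist_force: [0.5, -0.6, -0.3]
opening: 1.0
grip_force: 0.0
```

```bash
python3 - <<'E'
from h import *
im=r.capture('scene');cv2.imwrite('pics/s7.png',cv2.resize(cv2.cvtColor(im,cv2.COLOR_RGB2BGR)[150:340,110:370],None,fx=3,fy=3,interpolation=cv2.INTER_CUBIC))
for t in('tray','tray_nose','tray_tail','tray_handle'): print(t,[(np.round(a['position'],1).tolist(),round(a['p'],2)) for a in r.mark_of('scene',t)[:1]])
print(r.sense()['tcp_pos'],r.sense()['clock'])
E
```

```text
tray [([562.9, -235.4, 53.7], 0.88)]
tray_nose [([575.2, -360.0, 61.6], 0.95)]
tray_tail [([552.5, -119.9, 57.2], 0.74)]
tray_handle [([554.5, -135.5, 108.5], 0.7)]
[504.01234667  -6.92264321 238.73083853] 25.3167
```

View pics/s7.png

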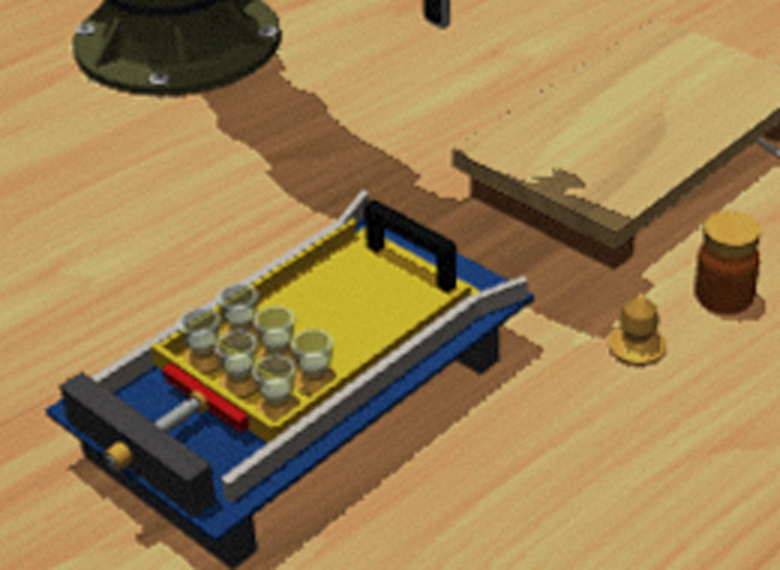

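The tray lies flat between the guides with its nose against the red buffer, at about (205, 395) in the crop. The arm is clear and the other things are untouched.

```bash
python3 -c "
from bench import r
print(r.close_job())"
```

```text
the job is handed in; nothing more can be done
None
```

The job is handed in: the tray was slid level across the gap into the dock and pressed home at an estimated 8 N (wrist force less sliding friction). I then let go, and it rests against the red buffer with the arm clear at about 25 s.

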